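Put the lid on the food box and snap its three flaps home

TASK

Put the food away: fit the loose lid on the open food box, its plain back edge in under the box's keeper bar, so that it lies flat on the rim all round. Then press in the three snap flaps, front, left and right, until each one clicks home under the rim and stays. Press no harder than a thumb would, and leave the other things on the worktop where they stand.

Things in the scene. Friction and masses are not known exactly. Their poses are not given: they have to be found in the camera images.
- box: open food box, a clear plastic tub holding a tomato and garlic, held to the worktop by its feet. Origin: centre of its underside; front faces -x, left +y, keeper bar along the back (+x). Rim 132 (x) by 160 (y) mm over its outer edge, flat top 75 mm above the origin, mouth 98 (x) by 126 (y) mm. The rim's edge is rolled down to 66 mm; under it the walls stand 14 mm further in and taper inward.
- keeper (a point): middle of the lower front edge of the keeper bar, 58 mm behind (+x) and 82 mm above the box's origin; axes as the box. The bar is 84 mm long (y), 4 mm thick, and covers the rim's back edge from here to an upright back stop 9.5 mm further back. The slot between bar and rim is 7 mm high.
- lid: loose grey plastic lid, 0.24 kg, right side up on the worktop. Origin: middle of the lower edge of its sealing ring; axes as the box's when fitted (front -x, left +y). Plate 132 (x) by 160 (y) by 4 mm, underside 9 mm above the origin. The ring below it enters the mouth, 0.7 mm play at its top, 3 mm at its lower edge. Fitted, its origin is 66 mm straight above the box's.
- lid_grip (a point): middle of the top of the lid's solid grip bar: 18 mm (x) by 60 mm (y), rising from the plate's top (13 mm above the lid's origin) to 41 mm, in the middle of the lid; axes as the lid
- lid_back (a point): middle of the lid's plain back edge, at the plate's underside: 66 mm behind (+x) and 9 mm above the lid's origin; axes as the lid. This edge goes into the keeper's slot with the lid tilted, front up, 6 to 16 degrees (flat, the ring keeps it out); then the front is lowered.
- flap_front (a joint): hinge of the lid's front snap flap. 0 = home; grows as it swings out and up. Springs lightly open, rests at 1.9 to 2.5 (about level, pointing outward). Closing, its hook meets the rolled rim at 0.43 and must be forced past it: 6 to 12 N inward at 27 mm from the hinge; past 0.2 it snaps over and then holds, under 0.15. Pushed less it springs open. It lands solid on the rim at about -0.03.
- flap_left (a joint): hinge of the lid's left snap flap. 0 = home; grows as it swings out and up. Springs lightly open, rests at 1.9 to 2.5 (about level, pointing outward). Closing, its hook meets the rolled rim at 0.43 and must be forced past it: 6 to 12 N inward at 27 mm from the hinge; past 0.2 it snaps over and then holds, under 0.15. Pushed less it springs open. It lands solid on the rim at about -0.03.
- flap_right (a joint): hinge of the lid's right snap flap. 0 = home; grows as it swings out and up. Springs lightly open, rests at 1.9 to 2.5 (about level, pointing outward). Closing, its hook meets the rolled rim at 0.43 and must be forced past it: 6 to 12 N inward at 27 mm from the hinge; past 0.2 it snaps over and then holds, under 0.15. Pushed less it springs open. It lands solid on the rim at about -0.03.
- tip_front (a point): middle of the free edge of the front flap; moves with it. The flap is a stiff plate 44 mm wide, 34 mm from hinge line to free edge, 3 mm thick, hinge knuckle 7 mm thick. Its level hinge line lies 76 mm from the lid's middle toward its front, 13 mm above the lid's origin. Home, it hangs leaning 26 degrees inward under the rim: free edge 15 mm further in and 31 mm lower than the hinge.
- tip_left (a point): middle of the free edge of the left flap; moves with it. The flap is a stiff plate 44 mm wide, 34 mm from hinge line to free edge, 3 mm thick, hinge knuckle 7 mm thick. Its level hinge line lies 90 mm from the lid's middle toward its left, 13 mm above the lid's origin. Home, it hangs leaning 26 degrees inward under the rim: free edge 15 mm further in and 31 mm lower than the hinge.
- tip_right (a point): middle of the free edge of the right flap; moves with it. The flap is a stiff plate 44 mm wide, 34 mm from hinge line to free edge, 3 mm thick, hinge knuckle 7 mm thick. Its level hinge line lies 90 mm from the lid's middle toward its right, 13 mm above the lid's origin. Home, it hangs leaning 26 degrees inward under the rim: free edge 15 mm further in and 31 mm lower than the hinge.
- pepper_mill: wooden pepper mill, bystander, 58 mm across, 170 mm high; origin centre of underside
- salt_shaker: salt shaker, bystander, 44 mm across, 90 mm high; origin centre of underside
- tumbler: clear tumbler, bystander, 81 mm across, 91 mm high; origin centre of underside
- carrot: carrot, bystander, 153 mm long (its y), 38 mm thick; origin under its middle
- peg: wooden clothes peg, bystander, 72 mm long (its y), 12 mm high; origin under its middle
Not all that is in view belongs to the job. Of the things that look like the lid, the larger one is meant.

How it is judged:
On the way:
1. the lid lies flat in its seat with its back edge under the keeper, the three flaps still open (z of lid in the frame of box between 0.063 and 0.0685 m and x of lid in the frame of box between -0.004 and 0.004 m and y of lid in the frame of box between -0.004 and 0.004 m and angle between the z axis of lid and the z axis of box, either way round below 0.035 rad and x of tip_front in the frame of box below -0.05 m and value of joint each of flap_front, flap_left, flap_right above 0.5 rad), for 0.2 s.
At the end, for the whole second after the job is handed in: The lid is seated flat on the box (within 4 mm across, 3 mm in height, 2 degrees of tilt, back edge under the keeper) and at rest, and all three flaps are snapped home (each under 0.2 rad) (z of lid in the frame of box between 0.063 and 0.0685 m and x of lid in the frame of box between -0.004 and 0.004 m and y of lid in the frame of box between -0.004 and 0.004 m and angle between the z axis of lid and the z axis of box, either way round below 0.035 rad and x of tip_front in the frame of box below -0.05 m and value of joint each of flap_front, flap_left, flap_right below 0.2 rad and linear speed of lid below 0.02 m/s); the robot touches nothing.
It fails at once if a bystander is moved by more than 30 mm (distance of any of pepper_mill, salt_shaker, tumbler, carrot, peg from where it was at the start of the episode above 0.03 m).
It fails at once if the lid is forced against the box with more than 90 N (contact force between lid and box above 90 N).
It also fails if it takes over 66 s, if anything falls off the work surface, if the arm or the gripper's body presses on something with over 40 N, if the wrist force passes 120 N, or if a joint passes its speed limit or range.

ROBOT

A 6-joint arm with a two-finger parallel gripper is mounted at the origin on a cart in front of the work surface, level with it; the furniture and walls round the work are solid. World frame = base frame: x ahead of the robot, y to its left, z up, the work surface at z = 0. Lengths are in m, angles in rad, forces in N, time in s.
With the tool pointing down it reaches from about 0.325 to 0.775 m from the base axis. Payload 5.5 kg.
Tool frame: the origin (TCP) lies between the finger pads; the fingertips stand 19 mm ahead of it and the grasp point (between the pads) is the TCP; z points along the fingers, y is the line along which they close (so a half turn about z gives the same grasp; the last joint's range is limited). The gripper opens to 85 mm and grips with 20 to 120 N. Pads are 22 mm wide; open, the fingers measure 114 mm over their backs; the gripper's body (76 mm by 85 mm) begins 54 mm behind the grasp point. The pads swing forward as they close: fully open they stand 13 mm farther back than shut.
Start: joints at [1.236, 0.091, 1.231, -0, 1.82, -0.057], TCP at [0.165, 0.577, 0.25] pointing down, gripper open.
Joint ranges: [-2.87, 2.87], [-0.86, 2.18], [0.17, 2.46], [-1.51, 4.65], [0.06, 2.69], [-2.65, 2.65]. Speed limits (rad/s): [2.57, 2.57, 3.01, 3.14, 3.14, 3.14].

INTERFACE

Orientations are given as a rotation vector (axis times angle).
In Python, from plant import manip gives the robot as it stands. The module is installed in compiled form; this text tells all that it offers.
- The arm moves only by the shell command python3 -m crank 'ROWS' [FORCE]. ROWS is a JSON object whose one key "series" holds a list of rows, each a list of 7 numbers: the shift along the tool's x, y, z in m, then the turn, a rotation vector about the tool's x, y, z in rad, then the opening, from 0 (shut) to 1 (fully open). In form: {"series": [[dx, dy, dz, wx, wy, wz, grip], ...]}. A call has 1 to 5 rows; each row is the pose to reach, as a shift and turn from the pose commanded when the call began, along the tool's axes at that moment; what a row does not reach only later rows make up. A row lasts 1/8 s, in which the tool goes at most 62.5 mm and 10.7 degrees, less where a joint would pass 70% of its speed; a pose out of reach is approached as far as the arm can. A call with a gripper value outside its range is refused whole. The fingers move at their own pace and stop on an object; FORCE is the grip in N (left out, the last holds). Time passes only in rows, so rows that repeat a pose let the fingers close. It gives the time, the measured TCP pose, the force, the opening and the grip force at its end, in the units of the state.
- manip.observe(): the state, without advancing time (a new reading comes with each control period).
- manip.get_image(name): name is "scene" or "top"; returns a dict with "img" (400x640x3 uint8, red, green, blue), "z_map" (400x640 float32, m along the optical axis (not along the pixel's ray), 0 where there is no reading), "camera_matrix" (3x3 intrinsics, pixels), "R" (3x3) and "t" (3): a world point X has camera coordinates R X + t. Camera axes: x right, y down, z forward; pixel columns grow to the right and rows downward; lengths in m; the calibration is good to about 2 mm. A picture is of the moment at which its call begins.
- manip.job_done(): hands the job in; it is judged then, once.
The state is a dict: "clock": time; "joints": joint angles; "qd": joint speeds; "joint_torque": joint torques, N m; "ee_pos": TCP position; "eef_rot": TCP orientation; "contact_force": force on the tool from outside, world axes, zero at the start; "moment": the same for the moment, N m; "gripper_width": opening from 0.0 (shut) to 1.0 (fully open); "grasp_force": force on a finger pad.
Only numpy, scipy, OpenCV 4.12 (cv2) and the standard library are available. Lean on these libraries where they do the work, as an engineer would, in place of code of your own. Each camera call takes 0.05 s, during which the arm holds its last target. There are 200 camera calls.

## Working session

There is one attempt and no reset: what is moved stays moved. The work goes in short steps, Python scripts to look and compute and a shell command to move; the robot and the scene stay as the last step left them, time stands still between calls to the robot, and variables do not carry over. Pictures are saved under pics/ and viewed, at most 13 in all, crops included, and the job is handed in when it is done.

```bash
mkdir -p pics; python3 - <<'E'
from plant import manip
import cv2,numpy as np,pickle
s=manip.observe();print(s)
d={n:manip.get_image(n) for n in("scene","top")}
pickle.dump(d,open("im0.pkl","wb"))
for n in d:
    cv2.imwrite(f"pics/{n}0.png",d[n]["img"][:,:,::-1]); print(n,d[n]["camera_matrix"],d[n]["R"],d[n]["t"])
E
```

```text
{'clock': 0.0, 'joints': array([ 1.23631151e+00,  9.18519090e-02,  1.23191893e+00,  2.65163050e-05,
        1.81975047e+00, -5.66700385e-02]), 'qd': array([ 0.00160864,  0.00093458, -0.00084843,  0.00083152,  0.00101682,
        0.00050186]), 'joint_torque': array([ 3.14847442e-03, -4.58725262e+01, -4.18041658e+01,  1.88865656e-04,
        1.12135833e-02,  2.13002880e-05]), 'ee_pos': array([0.16445069, 0.57677454, 0.24913631]), 'eef_rot': array([-4.34922698e-01, -3.11093630e+00,  2.96353251e-03]), 'contact_force': array([ 0.76500948, -0.19063293, -0.12262283]), 'moment': array([-0.00899108, -0.03202356,  0.07781271]), 'grasp_force': 0.0, 'gripper_width': 0.9986586686070491}
scene [[401.98963211   0.         317.54173432]
 [  0.         401.98963211 202.36438329]
 [  0.           0.           1.        ]] [[-0.76928628 -0.63884916  0.00838881]
 [-0.46225321  0.54747403 -0.69756301]
 [ 0.44104489 -0.54050341 -0.71647434]] [0.47348169 0.31442607 0.86640261]
top [[397.84630029   0.         317.54287372]
 [  0.         397.84630029 196.34556175]
 [  0.           0.           1.        ]] [[ 0.02294403 -0.99970646  0.00778227]
 [-0.99571017 -0.02354888 -0.08948024]
 [ 0.08963724 -0.00569585 -0.99595819]] [0.02723346 0.61259944 1.16270233]
```

View pics/scene0.png

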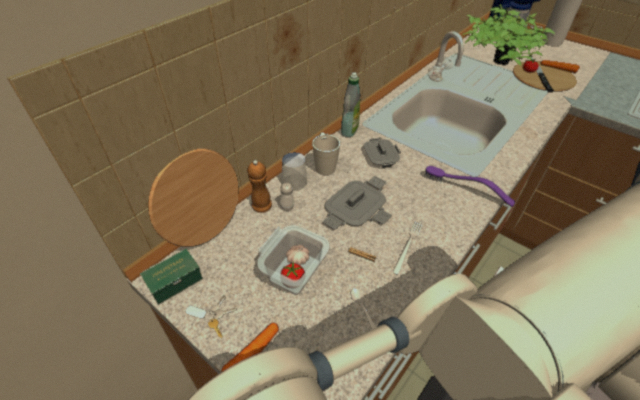

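View pics/top0.png

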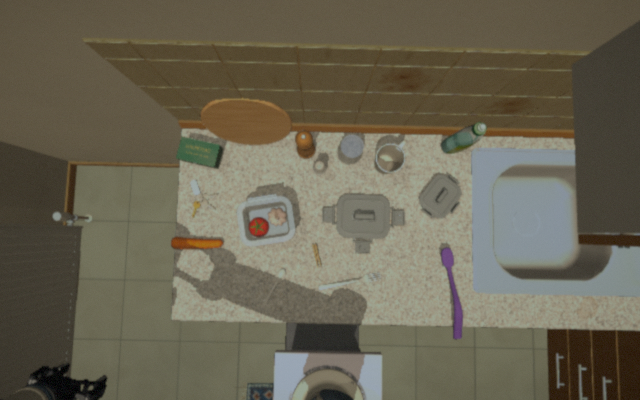

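```bash
cat > h.py <<'E'
import numpy as np,cv2,pickle
def cast(d,uv,z):
    uv=np.atleast_2d(np.asarray(uv,float)); K,R,t=d["camera_matrix"],d["R"],d["t"]
    r=(R.T@np.linalg.inv(K)@np.c_[uv,np.ones(len(uv))].T).T; c=-R.T@t
    return c+r*((z-c[2])/r[:,2])[:,None]
def world(d):
    K,R,t=d["camera_matrix"],d["R"],d["t"]; v,u=np.mgrid[:400,:640]; z=d["z_map"]
    P=np.stack([(u-K[0,2])/K[0,0]*z,(v-K[1,2])/K[1,1]*z,z],-1)
    return (P-t)@R
def proj(d,X):
    p=np.atleast_2d(X)@d["R"].T+d["t"]; p=p@d["camera_matrix"].T; return p[:,:2]/p[:,2:]
E
python3 - <<'E'
from h import *
d=pickle.load(open("im0.pkl","rb"))
t=d["top"]["img"][:,:,::-1]; s=d["scene"]["img"][:,:,::-1]
a=cv2.resize(t[180:262,225:417],None,fx=4,fy=4,interpolation=cv2.INTER_CUBIC)
b=cv2.resize(s[165:298,250:400],(310,266),interpolation=cv2.INTER_CUBIC)
im=np.zeros((600,800,3),np.uint8); im[:328,:768]=a; im[330:596,:310]=b
c=cv2.resize(t[165:225,410:470],(240,240),interpolation=cv2.INTER_CUBIC); im[335:575,330:570]=c
cv2.imwrite("pics/c1.png",im)
W=world(d["top"])
for n,(u,v) in dict(lidplate=(345,205),lidgrip=(364,215),decoy=(440,188),boxin=(267,237),rim=(266,240)).items(): print(n,W[v,u].round(4),t[v,u])
# coarse positions
for n,(u,v,z) in dict(mill=(305,140,.17),salt=(320,163,.09),tumbler=(390,157,.09),carrot=(197,243,.02),peg=(317,255,.006)).items(): print(n,cast(d["top"],(u,v),z).round(3))
for v in range(190,252,3): print(v,' '.join('%3d'%(1000*W[v,u,2]) for u in range(234,304,2)))
E
```

```text
lidplate [ 0.5886 -0.042   0.0155] [105 119 121]
lidgrip [ 0.5586 -0.0966  0.0405] [102 114 117]
decoy [ 0.6462 -0.327   0.0232] [101 113 114]
boxin [0.4877 0.186  0.0476] [ 99 110 112]
rim [0.4795 0.1855 0.0728] [158 164 157]
mill [[0.749 0.079 0.17 ]]
salt [[0.702 0.037 0.09 ]]
tumbler [[ 0.724 -0.163  0.09 ]]
carrot [[0.465 0.396 0.02 ]]
peg [[0.437 0.039 0.006]]
190  -4  -2  -1  -2   2   0   0  -1  -2   0  -4  -1   0  -1  -1   2  -1   0   0  -2  -2  -2   2  -1   2   0  -1   1   2   1   0  -1   2  -2   0
193   3   1  -3  -2   0   3  -1   2   0   0  -4   0   5   0   1  -2   0  -1   0   2   4   0   0   0  -4  -4  -2   1   0   0   1   2  -3   3   0
196   2   0   1  -2  -1   1  -2   0  -2  -2   0   0   3  85  85  83  90  83  85  84  80  86  73  75  74   0   2   0  -1   1   1   0  -1   2   1
199  -2  -2  -2   0  -1   4  -1  91  84  88  82  87  85  83  84  82  83  83  83  74  77  74  72  77  72  73  73  75   0  -6   3   0   0   1   3
202   0   1  -2  -2  -4  74  74  84  79  84  73  76  70  73  76  74  76  78  73  74  70  72  66  61  65  73  77  75  74   1   0   0  -1   0  -1
205  -2  -1
[... 1595 characters left out ...]
 74  74  71  57  40  26  15  22  35  47  50  62  68  74  71  75  71  74  70  75  75  73  76  73  74  -5   0   4  -2  -8  -3
241  -3   0  -1  -1  73  73  74  73  74  74  74  70  71  72  71  76  74  73  71  72  73  75  72  75  76  73   0  -1   5   0  -1  -2  -6  -3   5
244  -1   1  -1   2   2  71  74  73  72  74  74  72  73  75  75  74  73  -1   1   0   1  -7   0  -6   0   0   1   0  -3  -2  -2   2   0   0   1
247  -2   2   3  -1  -2   5   1   1  -1   3   2   0   0  -3   2   3  -3  -2  -1   1  -7 1212   0   0   0   2   0  -2   1  -3   3  -2   0   0  -2
250   0  -3  -1   0  -4  -1   0  -2  -1   2  -1  -4   0  -2  -2   0   2   0   0  -3  -3  -3  -1  -4  -1  -1  -1   0  -1   1  -2  -1   0  -3  -1
```

View pics/c1.png

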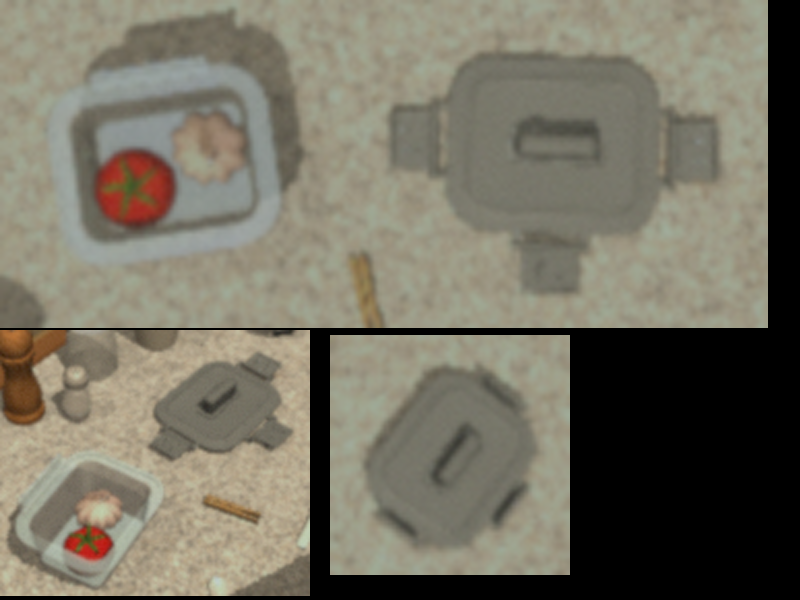

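Candidates for the lid are the large grey one at top (363,216), with three spread flaps, and the small grey one at (440,195). I choose the large one: the crop shows its flaps left, right and front (toward the robot), and it is next to the box at (267,220), whose keeper bar is at the top (+x). Now the exact poses.

```bash
cat >> h.py <<'E'
from scipy.spatial.transform import Rotation as Ro
def edges(mask,d,z,c,yaw,hx,hy,use="FLR",sides_span=.6,tol=.012):
    """outline pixels cast to z; line offsets for each side -> centre,yaw (iterated)"""
    cs,_=cv2.findContours(cv2.resize(mask.astype(np.uint8),None,fx=1,fy=1),cv2.RETR_EXTERNAL,cv2.CHAIN_APPROX_NONE)
    k=max(cs,key=cv2.contourArea)[:,0].astype(float)
    m=k.mean(0); 
    P=cast(d,k,z)[:,:2]; c=np.array(c,float)
    for it in range(6):
        R=np.array([[np.cos(yaw),-np.sin(yaw)],[np.sin(yaw),np.cos(yaw)]]); q=(P-c)@R
        S={}
        for s,(ax,sg,h,o) in dict(F=(0,-1,hx,hy),B=(0,1,hx,hy),L=(1,1,hy,hx),R=(1,-1,hy,hx)).items():
            w=(abs(q[:,ax]-sg*h)<tol)&(abs(q[:,1-ax])<sides_span*o)
            if w.sum()>5:
                a,b=np.polyfit(q[w,1-ax],q[w,ax],1); 
                r=q[w,ax]-a*q[w,1-ax]-b; g=abs(r)<.003
                if g.sum()>5:a,b=np.polyfit(q[w,1-ax][g],q[w,ax][g],1)
                S[s]=(a,b,g.sum())
        dy=np.mean([(-S[s][0] if s in"FB" else S[s][0]) for s in use if s in S])
        off=np.array([ (np.mean([S[s][1] for s in "FB" if s in S and s in use]) if ("F" in use and "B" in use) else S["F"][1]+hx-.0015), (S["L"][1]+S["R"][1])/2])
        c=c+R@off; yaw+=dy
    return c,yaw,{s:(round(v[0],3),round(1000*v[1],1),int(v[2])) for s,v in S.items()}
def rows(pos,R):
    from plant import manip
    s=manip.observe(); R0=Ro.from_rotvec(s["eef_rot"]); sh=R0.inv().apply(np.array(pos)-s["ee_pos"])
    return np.r_[sh,(R0.inv()*R).as_rotvec()].round(4), s
def toolR(yaw,tx=0,ty=0):
    "nominal tool (x=+Y,y=+X,z down) on a thing with given yaw, then tilt tx about the thing's y, ty about its x"
    N=Ro.from_matrix(np.array([[0,1,0],[1,0,0],[0,0,-1.]]))
    return Ro.from_euler('z',yaw)*Ro.from_rotvec([0,tx,0])*Ro.from_rotvec([ty,0,0])*N
E
python3 - <<'E'
from h import *
d=pickle.load(open("im0.pkl","rb"))
for n,cm in d.items():
    W=world(cm); Z=cv2.medianBlur(W[:,:,2].astype(np.float32),3)
    print(n)
    inb=(abs(W[:,:,0]-.54)<.12)&(abs(W[:,:,1]-.185)<.13)
    m=inb&(Z>.06)&(Z<.12)
    m=cv2.morphologyEx(m.astype(np.uint8),cv2.MORPH_CLOSE,np.ones((3,3)))
    print("box",edges(m,cm,.075,(.54,.185),-.1,.066,.08))
    k=inb&(Z>.0795)&(Z<.095); p=W[k]; print("keeper pts",k.sum(),p.mean(0).round(4)); 
    (cx,cy),(w,h),a=cv2.minAreaRect((1000*p[:,:2]).astype(np.float32)); print(cx,cy,w,h,a)
    hsv=cv2.cvtColor(cm["img"],cv2.COLOR_RGB2HSV)
    inl=(abs(W[:,:,0]-.56)<.13)&(abs(W[:,:,1]+.096)<.15)
    lm=inl&(Z>.006)
    lm=cv2.morphologyEx(lm.astype(np.uint8),cv2.MORPH_OPEN,np.ones((3,3)))
    print("lid",edges(lm,cm,.012,(.56,-.096),0,.066,.08,"FBLR"), lm.sum())
    gr=inl&(Z>.033); p=W[gr]; (cx,cy),(w,h),a=cv2.minAreaRect((1000*p[:,:2]).astype(np.float32)); print("grip",p.mean(0),cx,cy,w,h,a)
E
```

```text
scene
box (array([0.52926181, 0.19134221]), np.float64(0.17831863978584683), {'F': (np.float64(-0.004), np.float64(-64.5), 30), 'B': (np.float64(-0.708), np.float64(99.9), 7), 'L': (np.float64(0.005), np.float64(80.1), 30), 'R': (np.float64(-0.009), np.float64(-80.1), 28)})
keeper pts 187 [0.5958 0.2026 0.086 ]
596.3179321289062 201.35671997070312 16.105663299560547 83.63201904296875 8.190117835998535
lid (array([ 0.5511084, -0.0926673]), np.float64(0.0321763155402451), {'F': (np.float64(0.044), np.float64(-68.2), 5), 'B': (np.float64(0.048), np.float64(68.2), 21), 'L': (np.float64(0.1), np.float64(82.7), 6), 'R': (np.float64(-0.008), np.float64(-82.7), 6)}) 2737
grip [ 0.65188685 -0.07368995  0.06175206] 617.7939453125 -65.27867889404297 238.106201171875 144.3517608642578 89.99320983886719
top
box (array([0.53409199, 0.18853972]), np.float64(0.17824528799084538), {'F': (np.float64(-0.001), np.float64(-64.5), 33), 'B': (np.float64(0.015), np.float64(71.6), 31), 'L': (np.float64(-0.007), np.float64(78.4), 27), 'R': (np.float64(0.006), np.float64(-78.4), 28)})
keeper pts 144 [0.598  0.2004 0.0857]
597.931640625 201.02044677734375 15.650179862976074 83.51309204101562 8.306201934814453
lid (array([ 0.55482797, -0.09692623]), np.float64(-0.012001229162283742), {'F': (np.float64(-0.012), np.float64(-66.3), 4), 'B': (np.float64(0.002), np.float64(66.3), 32), 'L': (np.float64(0.025), np.float64(83.0), 9), 'R': (np.float64(-0.035), np.float64(-83.0), 4)}) 2979
grip [0.54821649 0.00353042 0.7839592 ] 600.9847412109375 -68.79884338378906 184.39358520507812 239.95724487304688 1.7704309225082397
```

```bash
python3 - <<'E'
from h import *
d=pickle.load(open("im0.pkl","rb"))
for n,cm in d.items():
    W=world(cm); Z=W[:,:,2]; inl=(abs(W[:,:,0]-.56)<.05)&(abs(W[:,:,1]+.096)<.06)
    g=inl&(Z>.032)&(Z<.05); p=W[g]
    l=cv2.minAreaRect((1000*p[:,:2]).astype(np.float32)); v=np.linalg.eigh(np.cov(p[:,:2].T))[1][:,1]
    print(n,g.sum(),p.mean(0).round(4),l,"yaw",np.arctan(-v[0]/v[1]))
    inl=(abs(W[:,:,0]-.56)<.13)&(abs(W[:,:,1]+.096)<.15)
    lm=(inl&(cv2.medianBlur(Z.astype(np.float32),3)>.0065)).astype(np.uint8)
    k=max(cv2.findContours(lm,0,cv2.CHAIN_APPROX_NONE)[0],key=cv2.contourArea)[:,0]
    P=cast(cm,k,.012)[:,:2]; c=np.array([.555,-.096]); yaw=-.01
    for i in range(6):
        R=np.array([[np.cos(yaw),-np.sin(yaw)],[np.sin(yaw),np.cos(yaw)]]); q=(P-c)@R; o={}
        for s,ax,sg,h,lo,hi in(("F",0,-1,.066,.028,.062),("B",0,1,.066,0,.06),("L",1,1,.08,.028,.05),("R",1,-1,.08,.028,.05)):
            w=(abs(q[:,ax]-sg*h)<.008)&(abs(q[:,1-ax])>lo)&(abs(q[:,1-ax])<hi)
            o[s]=np.polyfit(q[w,1-ax],q[w,ax],1)
        c=c+R@[(o["F"][1]+o["B"][1])/2,(o["L"][1]+o["R"][1])/2]; yaw-=np.mean([o["F"][0],o["B"][0]])
    print(c,yaw,{s:o[s].round(4) for s in o})
    # flap extents
    print({'F':q[:,0].min(),'L':q[:,1].max(),'R':q[:,1].min()})
R=toolR(-.005)
print(rows([.557,-.097,.15],R)[0])
E
```

```text
scene 107 [ 0.553  -0.0929  0.0384] ((554.0270385742188, -94.88992309570312), (59.09980773925781, 18.362499237060547), 88.78260040283203) yaw -0.0233254448984465
[ 0.55375755 -0.09411409] -0.02844054841732733 {'F': array([ 0.0079, -0.0651]), 'B': array([-0.0079,  0.0651]), 'L': array([0.0138, 0.0787]), 'R': array([-0.0071, -0.0787])}
{'F': np.float64(-0.10619450248612054), 'L': np.float64(0.12052475897950307), 'R': np.float64(-0.1300034795052734)}
top 119 [ 0.5567 -0.0959  0.039 ] ((556.0634765625, -95.40074920654297), (17.639179229736328, 56.11710739135742), 0.6872439980506897) yaw -0.022683102457307595
[ 0.55663835 -0.0969024 ] -0.01769593082394059 {'F': array([-0.0017, -0.0642]), 'B': array([0.0017, 0.0642]), 'L': array([-0.0008,  0.0777]), 'R': array([-0.0277, -0.0777])}
{'F': np.float64(-0.11071613384229405), 'L': np.float64(0.12427248635013877), 'R': np.float64(-0.12461548950556503)}
[-5.623e-01 -5.401e-01  1.002e-01 -1.600e-03  1.100e-03  1.298e+00]
```

```bash
python3 -m crank '{"series":[[-0.06,-0.06,0.01,0,0,0.18,1],[-0.12,-0.12,0.02,0,0,0.36,1],[-0.17,-0.17,0.03,0,0,0.54,1],[-0.22,-0.22,0.04,0,0,0.72,1],[-0.27,-0.27,0.05,0,0,0.9,1]]}' 40
python3 - <<'E'
from h import *
print(rows([.556,-.096,.12],toolR(-.021))[0])
E
```

```text
clock: 0.72
ee_pos: [0.3156, 0.3043, 0.2097]
eef_rot: [1.752, 2.608, -0.0]
contact_force: [0.4, -0.3, -0.2]
gripper_width: 1.0
grasp_force: 0.0
[-4.615e-01  7.120e-02  8.970e-02 -0.000e+00  2.000e-04  4.086e-01]
```

```bash
python3 -m crank '{"series":[[-0.058,0.009,0,0,0,0.1,0.8],[-0.116,0.018,0,0,0,0.2,0.7],[-0.174,0.027,0.01,0,0,0.3,0.6],[-0.232,0.036,0.02,0,0,0.408,0.6],[-0.29,0.045,0.03,0,0,0.408,0.6]]}'
python3 - <<'E'
from h import *
print(rows([.556,-.096,.1],toolR(-.021))[0])
E
```

```text
clock: 1.35
ee_pos: [0.4684, 0.0537, 0.1798]
eef_rot: [-2.239, -2.203, -0.0]
contact_force: [0.7, 1.5, 1.1]
gripper_width: 0.601
grasp_force: 0.0
[-1.482e-01  9.010e-02  7.970e-02  1.000e-04 -3.000e-04  4.600e-03]
```

```bash
python3 -m crank '{"series":[[-0.05,0.03,0.025,0,0,0.005,0.6],[-0.1,0.06,0.05,0,0,0.005,0.6],[-0.148,0.09,0.08,0,0,0.005,0.6],[-0.148,0.09,0.08,0,0,0.005,0.6],[-0.148,0.09,0.08,0,0,0.005,0.6]]}'
python3 - <<'E'
from h import *
from plant import manip
print(rows([.556,-.096,.036],toolR(-.021))[0])
cm=manip.get_image("top"); cv2.imwrite("pics/t1.png",cv2.resize(cm["img"][150:290,290:450,::-1],(640,560),interpolation=cv2.INTER_CUBIC))
E
```

```text
clock: 1.98
ee_pos: [0.5552, -0.0938, 0.0997]
eef_rot: [-2.243, -2.197, 0.001]
contact_force: [0.0, 0.3, 0.1]
gripper_width: 0.596
grasp_force: 0.0
[-0.0023  0.0009  0.0637 -0.0016 -0.0008  0.0002]
```

View pics/t1.png

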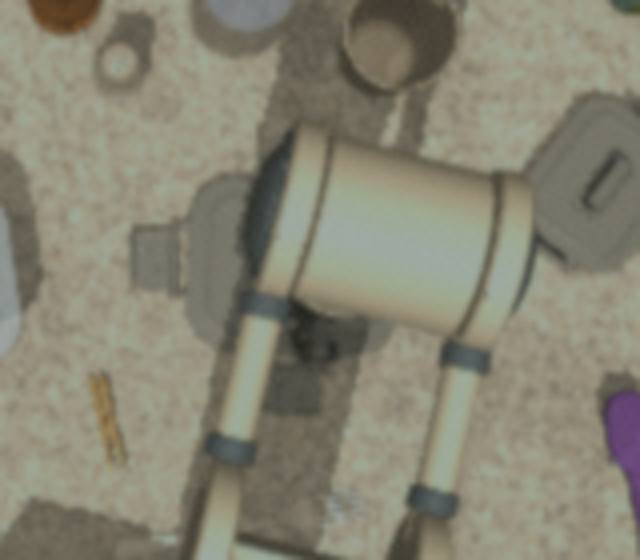

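The arm hides the lid body at (250,260) in this crop, and nothing has been touched. I'll descend and grip.

```bash
python3 -m crank '{"series":[[-0.002,0.001,0.03,0,0,0,0.6],[-0.002,0.001,0.05,0,0,0,0.6],[-0.002,0.001,0.06,0,0,0,0.6],[-0.002,0.001,0.064,0,0,0,0.6],[-0.002,0.001,0.064,0,0,0,0.6]]}' 45
python3 -m crank '{"series":[[0,0,0,0,0,0,0],[0,0,0,0,0,0,0],[0,0,0,0,0,0,0],[0,0,0,0,0,0,0],[0,0,0,0,0,0,0]]}' 45
```

```text
clock: 2.65
ee_pos: [0.5568, -0.0957, 0.0368]
eef_rot: [2.243, 2.199, 0.001]
contact_force: [1.2, -0.1, 0.1]
gripper_width: 0.599
grasp_force: 0.0
clock: 3.28
ee_pos: [0.557, -0.096, 0.0372]
eef_rot: [2.243, 2.198, 0.001]
contact_force: [-0.3, 0.9, 6.1]
gripper_width: 0.198
grasp_force: 45.4
```

```bash
cat >> h.py <<'E'
BOX=np.array([.5345,.1888,0]); BY=.178; H=.037; LY=0.0
def insert(xb,zb,a,y=0.0):
    "TCP target with lid_back at (xb,y,zb) in the box frame, tilt a (front up)"
    p=np.array([xb,y,zb])+Ro.from_rotvec([0,a,0]).apply([-.066,0,H-.009])
    return BOX+Ro.from_euler('z',BY).apply(p), toolR(BY+LY,a)
E
python3 -m crank '{"series":[[0,0,-0.05,0,0,0,0],[0,0,-0.1,0,0,0,0],[0,0,-0.15,0,0,0,0],[0,0,-0.15,0,0,0,0],[0,0,-0.15,0,0,0,0]]}'
python3 - <<'E'
from h import *
p,R=insert(.045,.13,np.radians(11)); print(p,rows(p,R)[0])
E
```

```text
clock: 3.9
ee_pos: [0.556, -0.0957, 0.1843]
eef_rot: [-2.242, -2.197, 0.002]
contact_force: [-0.0, 0.4, -2.8]
gripper_width: 0.203
grasp_force: 44.8
[0.52028349 0.18624239 0.17007895] [ 0.2812 -0.0413  0.0145  0.1887 -0.0199 -0.1973]
```

```bash
python3 -m crank '{"series":[[0.05,-0.008,-0.005,0,0,-0.05,0],[0.1,-0.016,-0.005,0.05,-0.005,-0.1,0],[0.15,-0.024,-0.005,0.1,-0.01,-0.15,0],[0.2,-0.03,-0.005,0.15,-0.015,-0.19,0],[0.245,-0.037,0,0.188,-0.02,-0.197,0]]}'
python3 -m crank '{"series":[[0.02,0,0.003,0,0,0,0],[0.035,0,0.01,0,0,0,0],[0.036,0,0.012,0,0,0,0],[0.036,0,0.012,0,0,0,0],[0.036,0,0.012,0,0,0,0]]}'
python3 - <<'E'
from h import *
from plant import manip
p,R=insert(.045,.13,np.radians(11)); print(rows(p,R)[0])
d={n:manip.get_image(n) for n in("scene","top")}; pickle.dump(d,open("im1.pkl","wb"))
a=cv2.resize(d["scene"]["img"][170:320,220:400,::-1],(400,333),interpolation=cv2.INTER_CUBIC)
b=cv2.resize(d["top"]["img"][150:280,200:350,::-1],(400,347),interpolation=cv2.INTER_CUBIC)
im=np.zeros((350,800,3),np.uint8); im[:333,:400]=a; im[:347,400:]=b; cv2.imwrite("pics/h2.png",im)
E
```

```text
clock: 4.53
ee_pos: [0.5234, 0.1515, 0.1833]
eef_rot: [-1.93, -2.31, 0.227]
contact_force: [0.4, -0.7, -3.6]
gripper_width: 0.199
grasp_force: 44.9
clock: 5.15
ee_pos: [0.5162, 0.1838, 0.175]
eef_rot: [-1.936, -2.311, 0.219]
contact_force: [0.0, -0.1, -3.3]
gripper_width: 0.2
grasp_force: 44.9
[ 0.0017  0.0052  0.004   0.0042  0.0012 -0.0021]
```

View pics/h2.png

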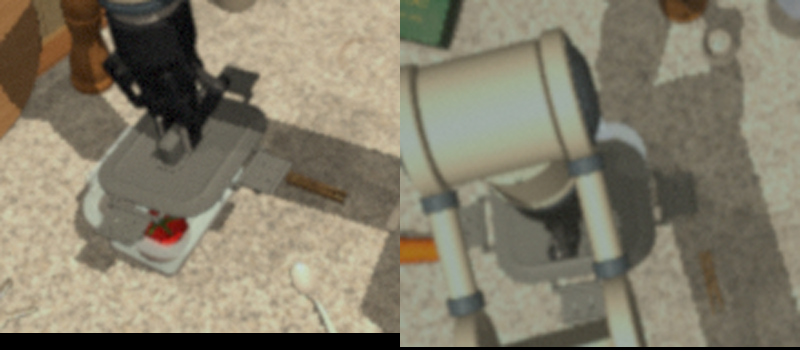

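The left picture shows the lid held front-up over the box, its left flap at (110,215) and front flap at (270,165). Now to measure the lid relative to the tool.

```bash
python3 - <<'E'
from h import *
from plant import manip
s=manip.observe(); d=pickle.load(open("im1.pkl","rb"))
Rt=Ro.from_rotvec(s["eef_rot"]); N=Ro.from_matrix(np.array([[0,1,0],[1,0,0],[0,0,-1.]]))
RL=Rt*N.inv(); o=s["ee_pos"]-RL.apply([0,0,H]); print("tilt deg",np.degrees(np.arccos(RL.as_matrix()[2,2])))
for n,cm in d.items():
    W=world(cm); q=RL.inv().apply((W-o).reshape(-1,3)).reshape(W.shape)
    m=(abs(q[:,:,2]-.013)<.008)&(abs(q[:,:,0])<.08)&(abs(q[:,:,1])<.095)
    hsv=cv2.cvtColor(cm["img"],cv2.COLOR_RGB2HSV); 
    p=q[m&(abs(q[:,:,0])<.064)&(abs(q[:,:,1])<.078)&((abs(q[:,:,0])>.02)|(abs(q[:,:,1])>.04))]
    A=np.c_[p[:,:2],np.ones(len(p))]; c=np.linalg.lstsq(A,p[:,2],rcond=None)[0]; print(n,"plane",c.round(4),len(p))
    def side(ax,sg,h,lo,hi,other):
        out=[]
        b=q[m]; 
        for x in np.arange(lo,hi,.003):
            w=(b[:,1-ax]>=x)&(b[:,1-ax]<x+.003)&(sg*b[:,ax]<h+.012)
            if w.sum()>3: out.append((x+.0015,sg*np.max(sg*b[w,ax])))
        out=np.array(out)
        return None if len(out)<4 else (np.polyfit(out[:,0],out[:,1],1).round(4),np.median(out[:,1]).round(4))
    for nm,a in dict(F1=(0,-1,.066,-.06,-.027,0),F2=(0,-1,.066,.027,.06,0),L1=(1,1,.08,-.048,-.027,0),L2=(1,1,.08,.027,.048,0),R1=(1,-1,.08,-.048,-.027,0),R2=(1,-1,.08,.027,.048,0),B1=(0,1,.066,-.06,-.01,0),B2=(0,1,.066,.01,.06,0)).items(): print(nm,side(*a))
E
```

```text
tilt deg 10.762742055524207
scene plane [-0.0009  0.0009  0.0117] 1898
F1 (array([-0.2306, -0.0775]), np.float64(-0.0668))
F2 (array([ 0.2166, -0.0769]), np.float64(-0.067))
L1 (array([0.8406, 0.1128]), np.float64(0.0788))
L2 (array([-0.2053,  0.0851]), np.float64(0.0779))
R1 (array([-0.8359, -0.1128]), np.float64(-0.0788))
R2 (array([ 1.768 , -0.0877]), np.float64(-0.0117))
B1 (array([2.0276, 0.0959]), np.float64(-0.0048))
B2 (array([-0.0654,  0.065 ]), np.float64(0.0629))
top plane [-0.0016 -0.0012  0.0119] 1243
F1 (array([4.4416, 0.1751]), np.float64(-0.0494))
F2 (array([ 0.0872, -0.0682]), np.float64(-0.0649))
L1 (array([0.651 , 0.1029]), np.float64(0.0775))
L2 (array([-7.5878,  0.2798]), np.float64(-0.0386))
R1 (array([-0.5468, -0.101 ]), np.float64(-0.0787))
R2 (array([ 0.6752, -0.1051]), np.float64(-0.0789))
B1 (array([-2.4153, -0.0551]), np.float64(0.0628))
B2 (array([ 1.3517, -0.0618]), np.float64(-0.0069))
```

The lid is centred and square in the tool to about 1 mm, so I'll go to the slot entrance with an 8.5° tilt.

```bash
python3 - <<'E'
from h import *
for z in(.09,.0775,.076):
  p,R=insert(.050,z,np.radians(8.5)); print(rows(p,R)[0])
E
```

```text
[ 0.0015  0.0164  0.0452 -0.0395  0.0012 -0.0018]
[ 0.0015  0.0187  0.0575 -0.0395  0.0012 -0.0018]
[ 0.0015  0.019   0.059  -0.0395  0.0012 -0.0018]
```

```bash
python3 -m crank '{"series":[[0.0015,0.012,0.02,-0.02,0.001,-0.002,0],[0.0015,0.016,0.04,-0.04,0.001,-0.002,0],[0.0015,0.0165,0.045,-0.04,0.001,-0.002,0],[0.0015,0.0165,0.045,-0.04,0.001,-0.002,0],[0.0015,0.0165,0.045,-0.04,0.001,-0.002,0]]}'
python3 - <<'E'
from h import *
for z in(.079,.0775,.076):
  p,R=insert(.050,z,np.radians(8.5)); print(rows(p,R)[0])
E
```

```text
clock: 5.88
ee_pos: [0.5238, 0.1877, 0.1284]
eef_rot: [-1.95, -2.335, 0.172]
contact_force: [-0.4, 0.0, -3.1]
gripper_width: 0.199
grasp_force: 44.8
[-0.0008  0.0013  0.0119  0.0012  0.0001  0.0014]
[-0.0008  0.0016  0.0134  0.0012  0.0001  0.0014]
[-0.0008  0.0018  0.0149  0.0012  0.0001  0.0014]
```

```bash
python3 -m crank '{"series":[[-0.001,0.001,0.006,0,0,0.001,0],[-0.001,0.001,0.01,0,0,0.001,0],[-0.001,0.001,0.0125,0,0,0.001,0],[-0.001,0.001,0.0135,0,0,0.001,0],[-0.001,0.001,0.0135,0,0,0.001,0]]}'
python3 -m crank '{"series":[[0,0,0.0005,0,0,0,0],[0,0,0.001,0,0,0,0],[0,0,0.0015,0,0,0,0],[0,0,0.0015,0,0,0,0]]}'
python3 - <<'E'
from h import *
for z in(.0765,.076):
  p,R=insert(.050,z,np.radians(8.5)); print(rows(p,R)[0])
p,R=insert(.065,z,np.radians(8.5)); print(rows(p,R)[0])
E
```

```text
clock: 6.5
ee_pos: [0.5224, 0.1865, 0.1136]
eef_rot: [-1.95, -2.334, 0.174]
contact_force: [0.3, -0.1, -2.4]
gripper_width: 0.201
grasp_force: 45.0
clock: 7.0
ee_pos: [0.5223, 0.1865, 0.1125]
eef_rot: [-1.951, -2.334, 0.173]
contact_force: [-0.4, -0.7, -2.4]
gripper_width: 0.201
grasp_force: 45.1
[ 0.0001  0.001  -0.0016  0.0001  0.0002  0.0005]
[ 0.0001  0.0011 -0.0011  0.0001  0.0002  0.0005]
[ 0.0001  0.0159 -0.0033  0.0001  0.0002  0.0005]
```

```bash
python3 -m crank '{"series":[[0,0.003,-0.001,0,0,0,0],[0,0.005,-0.001,0,0,0,0],[0,0.005,-0.0005,0,0,0,0],[0,0.005,0,0,0,0,0],[0,0.005,0,0,0,0,0]]}'
python3 -m crank '{"series":[[0,0,0.0005,0,0,0,0],[0,0,0.001,0,0,0,0],[0,0,0.001,0,0,0,0]]}'
python3 -m crank '{"series":[[0,0,0.0005,0,0,0,0],[0,0,0.001,0,0,0,0],[0,0,0.001,0,0,0,0]]}'
python3 - <<'E'
from h import *
p,R=insert(.065,.076,np.radians(8.5)); print(rows(p,R)[0])
E
```

```text
clock: 7.62
ee_pos: [0.5275, 0.1874, 0.1123]
eef_rot: [-1.951, -2.335, 0.172]
contact_force: [-1.6, -0.3, 4.8]
gripper_width: 0.201
grasp_force: 45.9
clock: 8.0
ee_pos: [0.5274, 0.1874, 0.112]
eef_rot: [-1.951, -2.335, 0.171]
contact_force: [-2.8, -1.4, 7.0]
gripper_width: 0.203
grasp_force: 46.5
clock: 8.38
ee_pos: [0.5273, 0.1874, 0.1118]
eef_rot: [-1.951, -2.335, 0.171]
contact_force: [-4.3, -1.9, 11.1]
gripper_width: 0.201
grasp_force: 47.0
[ 0.0001  0.0108 -0.0032  0.0024  0.      0.0006]
```

```bash
python3 -m crank '{"series":[[0,0,-0.0025,0,0,0,0],[0,0.003,-0.003,0,0,0,0],[0,0.006,-0.0035,0,0,0,0],[0,0.008,-0.004,0,0,0,0],[0,0.0095,-0.0042,0,0,0,0]]}'
python3 -m crank '{"series":[[0,0,0,0,0,0,0],[0,0,0,0,0,0,0]]}'
python3 - <<'E'
from h import *
p,R=insert(.065,.0755,np.radians(8.5)); print(rows(p,R)[0])
E
```

```text
clock: 9.0
ee_pos: [0.5362, 0.1891, 0.1124]
eef_rot: [-1.949, -2.333, 0.176]
contact_force: [-5.1, -0.0, 5.1]
gripper_width: 0.197
grasp_force: 46.1
clock: 9.25
ee_pos: [0.5363, 0.1891, 0.1124]
eef_rot: [-1.95, -2.333, 0.175]
contact_force: [-3.7, -0.6, 5.4]
gripper_width: 0.198
grasp_force: 46.0
[ 0.      0.0019 -0.0008 -0.0015  0.0001  0.0007]
```

```bash
python3 - <<'E'
from h import *
for a in(6,4,2,0):
  p,R=insert(.0645,.075,np.radians(a)); print(a,rows(p,R)[0])
E
```

```text
6 [ 0.      0.0003  0.0026 -0.0451  0.0001  0.0007]
4 [ 0.     -0.0005  0.005  -0.08    0.0001  0.0007]
2 [ 0.000e+00 -1.300e-03  7.400e-03 -1.149e-01  1.000e-04  7.000e-04]
0 [ 0.000e+00 -1.900e-03  9.800e-03 -1.498e-01  1.000e-04  7.000e-04]
```

```bash
python3 -m crank '{"series":[[0,0.001,0.0013,-0.023,0,0.001,0],[0,0.0005,0.0026,-0.045,0,0.001,0],[0,0,0.0038,-0.063,0,0.001,0],[0,-0.0003,0.005,-0.08,0,0.001,0],[0,-0.0003,0.005,-0.08,0,0.001,0]]}'
python3 - <<'E'
from h import *
for a in(4,2,0):
  p,R=insert(.0655,.075,np.radians(a)); print(a,rows(p,R)[0])
from plant import manip
cm=manip.get_image("scene"); cv2.imwrite("pics/s3.png",cv2.resize(cm["img"][200:310,230:370,::-1],(700,550),interpolation=cv2.INTER_CUBIC))
E
```

```text
clock: 9.88
ee_pos: [0.5355, 0.1891, 0.1073]
eef_rot: [-1.987, -2.375, 0.081]
contact_force: [-4.4, 1.7, 4.0]
gripper_width: 0.2
grasp_force: 45.9
4 [-0.0001  0.0006 -0.0002  0.0015 -0.0001 -0.0002]
2 [-0.0001 -0.0003  0.0021 -0.0334 -0.0001 -0.0002]
0 [-0.0001 -0.0012  0.0044 -0.0683 -0.0001 -0.0002]
```

View pics/s3.png

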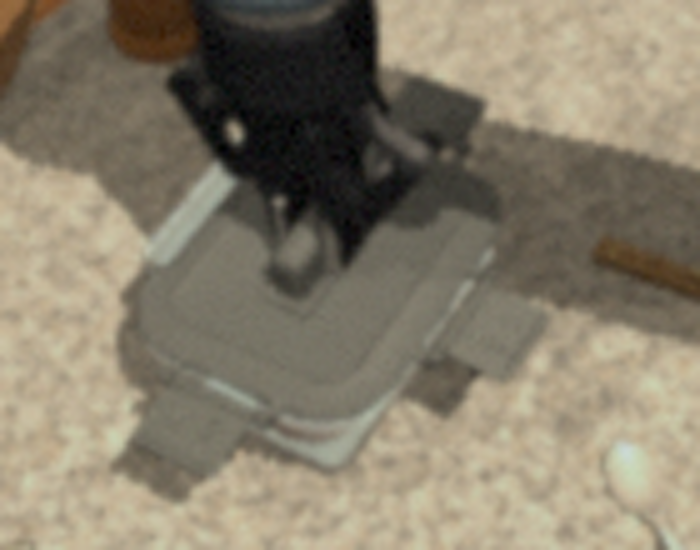

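The back edge is under the light keeper bar at (190,215), and the front is still slightly up at (330,440). I'll lower the rest.

```bash
python3 -m crank '{"series":[[0,0,0.001,-0.017,0,0,0],[0,0,0.002,-0.033,0,0,0],[0,-0.0005,0.0033,-0.05,0,0,0],[0,-0.001,0.0045,-0.068,0,0,0],[0,-0.001,0.0045,-0.068,0,0,0]]}'
python3 - <<'E'
from h import *
p,R=insert(.066,.075,0); print(rows(p,R)[0])
E
```

```text
clock: 10.55
ee_pos: [0.5346, 0.1891, 0.1033]
eef_rot: [2.015, 2.41, 0.002]
contact_force: [-1.4, 3.9, 5.5]
gripper_width: 0.202
grasp_force: 46.1
[-0.0003 -0.0002  0.0003  0.0015 -0.0005 -0.0001]
```

```bash
python3 -m crank '{"series":[[0,0,0.001,0,0,0,0],[0,0,0.002,0,0,0,0],[0,0,0.003,0,0,0,0],[0,0,0.003,0,0,0,0]]}'
python3 -m crank '{"series":[[0,0,-0.002,0,0,0,0],[0,0,-0.002,0,0,0,0.3],[0,0,-0.002,0,0,0,0.5],[0,0,-0.002,0,0,0,0.5],[0,0,-0.002,0,0,0,0.5]]}'
python3 -m crank '{"series":[[0,0,-0.02,0,0,0,0.5],[0,0,-0.06,0,0,0,0.5],[0,0,-0.11,0,0,0,0.4],[0,0,-0.15,0,0,0,0.2],[0,0,-0.15,0,0,0,0]]}'
python3 - <<'E'
from h import *
from plant import manip
d={n:manip.get_image(n) for n in("scene","top")}; pickle.dump(d,open("im2.pkl","wb"))
a=cv2.resize(d["scene"]["img"][200:310,230:370,::-1],(600,471),interpolation=cv2.INTER_CUBIC); cv2.imwrite("pics/s4.png",a)
RL=Ro.from_euler('z',BY); o=BOX
for n,cm in d.items():
    W=world(cm); q=RL.inv().apply((W-o).reshape(-1,3)).reshape(W.shape)
    m=(abs(q[:,:,2]-.079)<.008)
    p=q[m&(q[:,:,0]>-.06)&(q[:,:,0]<.05)&(abs(q[:,:,1])<.075)&((abs(q[:,:,0])>.02)|(abs(q[:,:,1])>.04))]
    c=np.linalg.lstsq(np.c_[p[:,:2],np.ones(len(p))],p[:,2],rcond=None)[0]; print(n,"plane",c.round(4),len(p))
    g=q[(q[:,:,2]>.098)&(q[:,:,2]<.115)&(abs(q[:,:,0])<.02)&(abs(q[:,:,1])<.04)]; 
    if len(g): print("grip",g.mean(0).round(4),len(g))
    for f,ax,sg,h in(("F",0,-1,.076),("L",1,1,.09),("R",1,-1,.09)):
        w=(sg*q[:,:,ax]>h+.006)&(sg*q[:,:,ax]<h+.035)&(abs(q[:,:,1-ax])<.018)&(q[:,:,2]>.045)
        if w.sum()>8: print(f,int(w.sum()),q[w].mean(0).round(4),"ext",(sg*q[w][:,ax]).max().round(4))
E
```

```text
clock: 11.05
ee_pos: [0.5346, 0.1891, 0.1033]
eef_rot: [2.015, 2.409, 0.003]
contact_force: [-8.9, 1.3, 18.4]
gripper_width: 0.204
grasp_force: 47.9
clock: 11.68
ee_pos: [0.5343, 0.1884, 0.1014]
eef_rot: [-2.016, -2.409, 0.002]
contact_force: [0.0, -0.6, -1.0]
gripper_width: 0.496
grasp_force: 0.0
clock: 12.3
ee_pos: [0.5357, 0.189, 0.2587]
eef_rot: [2.012, 2.405, 0.012]
contact_force: [-0.6, -0.1, -0.8]
gripper_width: 0.01
grasp_force: 0.0
scene plane [-0.0002  0.0003  0.0783] 1944
grip [-0.0037  0.003   0.1047] 179
F 174 [-0.0965  0.0005  0.0779] ext 0.111
L 193 [-1.000e-04  1.107e-01  7.820e-02] ext 0.125
R 116 [-1.00e-04 -1.10e-01  7.84e-02] ext 0.1235
top plane [ 0.0026 -0.001   0.0782] 703
grip [-0.0019 -0.0254  0.104 ] 23
F 26 [-0.0985  0.014   0.0778] ext 0.1107
R 130 [ 1.000e-04 -1.105e-01  7.840e-02] ext 0.1248
```

View pics/s4.png

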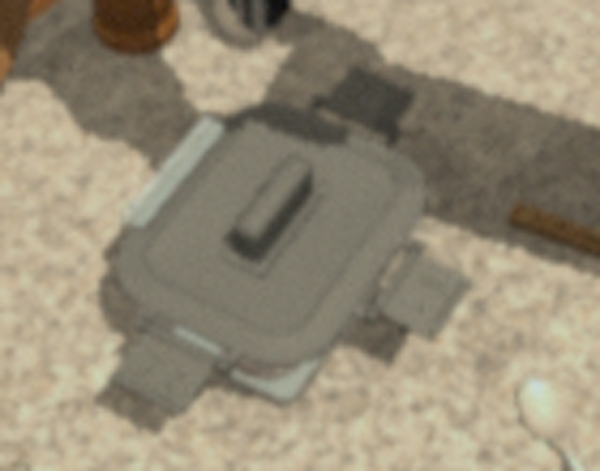

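Milestone reached: the lid is flat (slope under 0.001, plate at 78.3 mm), the keeper bar at (175,170) overlaps its back edge, and the flaps are open and level. Next, the left flap.

```bash
cat >> h.py <<'E'
def press(side,phi,r=.027,al=45,extra=0.0):
    """closed fingertip corner at radius r on the flap's outer face, flap phi deg below level"""
    f=np.radians(phi); a=np.radians(al); hd,h={"L":(.09,.011),"R":(.09,.011),"F":(.076,.0145)}[side]
    e=.0015
    c=np.array([hd+r*np.cos(f)+e*np.sin(f), .079-r*np.sin(f)+e*np.cos(f)])   # (out, up)
    ax=np.array([-np.sin(a),-np.cos(a)]); n=np.array([-np.cos(a),np.sin(a)])
    t=c-h*n-.019*ax+extra*np.array([-1,0])
    u={"L":np.array([0,1,0]),"R":np.array([0,-1,0]),"F":np.array([-1,0,0])}[side]
    p=t[0]*u+np.array([0,0,t[1]])
    tx,ty={"L":(0,-a),"R":(0,a),"F":(-a,0)}[side]
    return BOX+Ro.from_euler('z',BY).apply(p), toolR(BY,tx,ty)
E
python3 - <<'E'
from h import *
p,R=press("L",-60,.04); print(p,rows(p,R)[0])
p[2]+=.06; print(rows(p,R)[0])
E
```

```text
[0.5114972  0.31666149 0.12004787] [ 1.300e-01 -4.000e-04  1.332e-01  1.100e-03 -7.853e-01 -1.000e-03]
[ 1.300e-01 -3.000e-04  7.320e-02  1.100e-03 -7.853e-01 -1.000e-03]
```

```bash
python3 -m crank '{"series":[[0.03,0,0.01,0,-0.16,0,0],[0.06,0,0.02,0,-0.32,0,0],[0.09,0,0.04,0,-0.48,0,0],[0.11,0,0.05,0,-0.64,0,0],[0.13,0,0.073,0,-0.785,0,0]]}' 60
python3 -m crank '{"series":[[0,0,0,0,0,0,0],[0,0,0,0,0,0,0]]}'
python3 - <<'E'
from h import *
for a in((-60,.04),(-20,),(20,),(50,),(80,),(100,),(110,)):
  p,R=press("L",*a); print(a,rows(p,R)[0])
E
```

```text
clock: 13.02
ee_pos: [0.5109, 0.3178, 0.1784]
eef_rot: [1.574, 1.884, -0.657]
contact_force: [-0.2, 0.1, -0.6]
gripper_width: -0.001
grasp_force: 0.0
clock: 13.28
ee_pos: [0.5115, 0.3162, 0.1788]
eef_rot: [1.579, 1.888, -0.655]
contact_force: [0.1, -0.6, 0.6]
gripper_width: 0.0
grasp_force: 0.0
(-60, 0.04) [ 0.0419  0.0001  0.0412 -0.0015 -0.0004  0.0004]
(-20,) [ 0.0637  0.0002  0.0544 -0.0015 -0.0004  0.0004]
(20,) [ 0.0775  0.0002  0.0667 -0.0015 -0.0004  0.0004]
(50,) [ 0.0807  0.0002  0.0803 -0.0015 -0.0004  0.0004]
(80,) [ 0.0766  0.0002  0.0937 -0.0015 -0.0004  0.0004]
(100,) [ 0.0704  0.0002  0.1007 -0.0015 -0.0004  0.0004]
(110,) [ 0.0664  0.0002  0.1033 -0.0015 -0.0004  0.0004]
```

```bash
python3 -m crank '{"series":[[0.042,0,0.041,0,0,0,0],[0.064,0,0.054,0,0,0,0],[0.078,0,0.067,0,0,0,0],[0.081,0,0.08,0,0,0,0],[0.077,0,0.094,0,0,0,0]]}'
python3 -m crank '{"series":[[0,0,0,0,0,0,0]]}'
python3 - <<'E'
from h import *
for a in((80,),(90,),(100,),(110,),(118,)):
  p,R=press("L",*a); print(a,rows(p,R)[0])
E
```

```text
clock: 13.9
ee_pos: [0.514, 0.3045, 0.0585]
eef_rot: [1.579, 1.888, -0.653]
contact_force: [0.4, 0.4, 1.0]
gripper_width: 0.0
grasp_force: 0.6
clock: 14.02
ee_pos: [0.5138, 0.3036, 0.0583]
eef_rot: [1.58, 1.886, -0.655]
contact_force: [0.2, 0.5, -0.6]
gripper_width: -0.001
grasp_force: 0.1
(80,) [ 0.0006  0.     -0.0005 -0.0017  0.0001 -0.0009]
(90,) [-0.0023  0.      0.0032 -0.0017  0.0001 -0.0009]
(100,) [-0.0057  0.      0.0065 -0.0017  0.0001 -0.0009]
(110,) [-0.0097  0.      0.009  -0.0017  0.0001 -0.0009]
(118,) [-0.0131  0.0001  0.0106 -0.0017  0.0001 -0.0009]
```

```bash
python3 -m crank '{"series":[[-0.0023,0,0.0032,0,0,0,0],[-0.0045,0,0.0055,0,0,0,0]]}'
python3 -m crank '{"series":[[-0.002,0,0.0018,0,0,0,0],[-0.0035,0,0.003,0,0,0,0]]}'
python3 -m crank '{"series":[[-0.002,0,0.001,0,0,0,0],[-0.0035,0,0.0018,0,0,0,0],[-0.0045,0,0.0018,0,0,0,0]]}'
python3 - <<'E'
from h import *
for a in((100,),(110,),(116,),(118,)):
  p,R=press("L",*a); print(a,rows(p,R)[0])
E
```

```text
clock: 14.28
ee_pos: [0.515, 0.2979, 0.0578]
eef_rot: [1.579, 1.888, -0.653]
contact_force: [0.5, 0.0, 0.6]
gripper_width: 0.002
grasp_force: 0.4
clock: 14.52
ee_pos: [0.5157, 0.294, 0.0578]
eef_rot: [1.579, 1.889, -0.652]
contact_force: [-0.5, 3.7, -0.1]
gripper_width: -0.001
grasp_force: 2.4
clock: 14.9
ee_pos: [0.5162, 0.2882, 0.0595]
eef_rot: [1.579, 1.887, -0.656]
contact_force: [0.5, 0.7, -0.2]
gripper_width: -0.003
grasp_force: 0.4
(100,) [ 0.006   0.0004 -0.0037 -0.002   0.001   0.0001]
(110,) [ 0.0021  0.0004 -0.0011 -0.002   0.001   0.0001]
(116,) [-0.0005  0.0004  0.0001 -0.002   0.001   0.0001]
(118,) [-0.0014  0.0004  0.0004 -0.002   0.001   0.0001]
```

```bash
python3 -m crank '{"series":[[-0.001,0,0.001,0,0,0,0],[-0.002,0,0.002,0,0,0,0],[-0.002,0,0.002,0,0,0,0]]}'
python3 - <<'E'
from h import *
for a in((116,),(118,),(120,)):
  p,R=press("L",*a); print(a,rows(p,R)[0])
E
```

```text
clock: 15.28
ee_pos: [0.5167, 0.2865, 0.0596]
eef_rot: [1.579, 1.888, -0.654]
contact_force: [-1.0, 3.2, 0.4]
gripper_width: -0.002
grasp_force: 1.6
(116,) [ 0.0009  0.0002 -0.0011 -0.0007 -0.0008  0.0004]
(118,) [ 0.      0.0002 -0.0008 -0.0007 -0.0008  0.0004]
(120,) [-0.0009  0.0002 -0.0005 -0.0007 -0.0008  0.0004]
```

```bash
python3 -m crank '{"series":[[-0.001,0,0.001,0,0,0,0],[-0.001,0,0.001,0,0,0,0],[0,0,-0.02,0,0,0,0],[0,0,-0.08,0,0,0,0],[0,0,-0.13,0,0,0,0]]}'
python3 - <<'E'
from h import *
from plant import manip
cm=manip.get_image("scene"); W=world(cm); q=Ro.from_euler('z',BY).inv().apply((W-BOX).reshape(-1,3)).reshape(W.shape)
for f,ax,sg,h in(("F",0,-1,.076),("L",1,1,.09)):
    for zl,zh in((.07,.09),(.045,.07)):
        w=(sg*q[:,:,ax]>h-.015)&(sg*q[:,:,ax]<h+.035)&(abs(q[:,:,1-ax])<.018)&(q[:,:,2]>zl)&(q[:,:,2]<zh)
        print(f,zl,int(w.sum()),(sg*q[w][:,ax]).mean().round(4),(sg*q[w][:,ax]).max().round(4))
p,R=press("F",-60,.04); p[2]+=.06; print(p,rows(p,R)[0])
E
```

```text
clock: 15.9
ee_pos: [0.5006, 0.377, 0.1528]
eef_rot: [1.579, 1.886, -0.655]
contact_force: [1.0, 0.8, -0.4]
gripper_width: 0.003
grasp_force: 0.0<stdin>:7: RuntimeWarning: Mean of empty slice.
  ret = ret.dtype.type(ret / rcount)
Traceback (most recent call last):
ValueError: zero-size array to reduction operation maximum which has no identity
```

```bash
python3 - <<'E'
from h import *
p,R=press("F",-60,.04); p[2]+=.08; print(p,rows(p,R)[0])
print(rows([.46,.30,.22],toolR(BY,-.4,-.39))[0])
E
```

```text
[0.41798153 0.16783786 0.197573  ] [-0.167  -0.1187  0.109  -0.7384  0.7393  0.3057]
[-0.0955 -0.0536  0.0071 -0.33    0.3853  0.2208]
```

```bash
python3 -m crank '{"series":[[-0.03,-0.015,-0.02,-0.1,0.1,0.04,0],[-0.05,-0.03,-0.01,-0.2,0.2,0.08,0],[-0.08,-0.05,0.01,-0.3,0.3,0.12,0],[-0.1,-0.07,0.03,-0.4,0.4,0.165,0],[-0.12,-0.085,0.055,-0.5,0.5,0.207,0]]}'
python3 - <<'E'
from h import *
p,R=press("F",-60,.04); p[2]+=.08; print(p,rows(p,R)[0])
E
```

```text
clock: 16.58
ee_pos: [0.4386, 0.2388, 0.1984]
eef_rot: [1.651, 1.973, 0.327]
contact_force: [0.3, -1.5, 0.8]
gripper_width: -0.003
grasp_force: 0.0
[0.41798153 0.16783786 0.197573  ] [-0.0661 -0.0332  0.0004 -0.2393  0.2415  0.0993]
```

```bash
python3 -m crank '{"series":[[-0.03,-0.015,0,-0.12,0.12,0.05,0],[-0.066,-0.033,0,-0.239,0.241,0.099,0],[-0.066,-0.033,0,-0.239,0.241,0.099,0],[-0.066,-0.033,0,-0.239,0.241,0.099,0]]}'
python3 - <<'E'
from h import *
from plant import manip
for a in((-60,.04),(-20,),(20,),(50,),(80,)):
  p,R=press("F",*a); print(a,rows(p,R)[0])
print(manip.observe()["joints"].round(2))
cm=manip.get_image("scene"); cv2.imwrite("pics/s5.png",cv2.resize(cm["img"][190:320,220:380,::-1],(640,520),interpolation=cv2.INTER_CUBIC))
E
```

```text
clock: 17.08
ee_pos: [0.4545, 0.193, 0.2004]
eef_rot: [1.638, 1.943, 0.752]
contact_force: [0.4, 0.0, 0.7]
gripper_width: -0.001
grasp_force: 0.0
(-60, 0.04) [-0.0176 -0.0861  0.0333 -0.0332  0.0213  0.0004]
(-20,) [-0.0173 -0.1075  0.0472 -0.0332  0.0213  0.0004]
(20,) [-0.017  -0.1209  0.06   -0.0332  0.0213  0.0004]
(50,) [-0.0167 -0.1236  0.0737 -0.0332  0.0213  0.0004]
(80,) [-0.0164 -0.1191  0.0869 -0.0332  0.0213  0.0004]
[ 0.48 -0.86  2.2  -0.25  1.09  0.34]
```

View pics/s5.png

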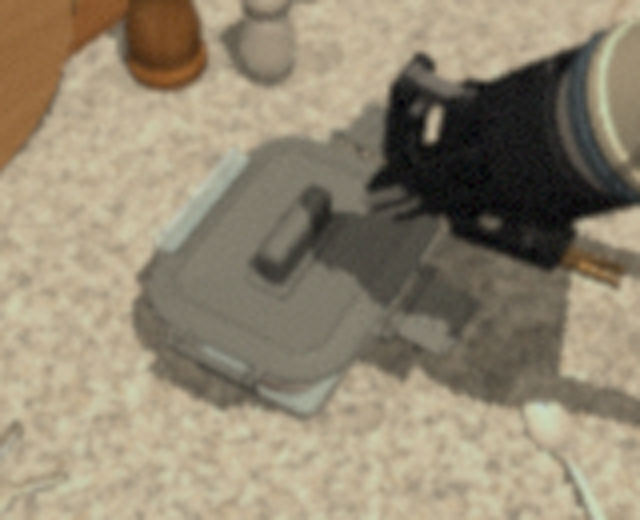

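The left flap has gone home (nothing sticks out near (200,350)). For the front, joint 2 is at its limit, so I'll tilt less and lean the tool to the left as well.

```bash
cat >> h.py <<'E'
def pressF(phi,r=.028,tx=.727,s=.5,ey=0.0):
    f=np.radians(phi); a=np.array([tx,-s,-1.]); a/=np.linalg.norm(a)
    n=np.array([1,0,0])-a[0]*a; n/=np.linalg.norm(n); x=np.cross(n,a)
    c=np.array([-(.076+r*np.cos(f)+.0015*np.sin(f)),ey,.079-r*np.sin(f)+.0015*np.cos(f)])
    p=c+.011*x-.0145*n-.019*a
    return BOX+Ro.from_euler('z',BY).apply(p), Ro.from_euler('z',BY)*Ro.from_matrix(np.c_[x,n,a])
E
python3 - <<'E'
from h import *
p,R=pressF(-60,.04); p[2]+=.04; print(p,rows(p,R)[0])
E
```

```text
[0.41676    0.18126087 0.1566487 ] [-0.0056 -0.0594  0.0061  0.1711 -0.3456 -0.287 ]
```

```bash
python3 -m crank '{"series":[[0,-0.01,-0.01,0.06,-0.12,-0.1,0],[0,-0.03,-0.005,0.12,-0.24,-0.2,0],[-0.005,-0.06,0.006,0.17,-0.345,-0.287,0],[-0.005,-0.06,0.006,0.17,-0.345,-0.287,0],[-0.005,-0.06,0.006,0.17,-0.345,-0.287,0]]}'
python3 - <<'E'
from h import *
from plant import manip
p,R=pressF(-60,.04); p[2]+=.04; print(p,rows(p,R)[0],manip.observe()["joints"].round(2))
E
```

```text
clock: 17.75
ee_pos: [0.4164, 0.183, 0.1568]
eef_rot: [1.422, 1.968, 0.191]
contact_force: [0.8, 0.5, 0.7]
gripper_width: -0.005
grasp_force: 0.0
[0.41676    0.18126087 0.1566487 ] [-0.0015 -0.0005  0.0008  0.0037 -0.0041 -0.0006] [ 0.78 -0.62  2.13 -0.68  1.38  0.51]
```

Reached. Now the front sweep.

```bash
python3 - <<'E'
from h import *
for a in((-60,.04),(-20,),(20,),(50,),(80,),(100,),(110,),(118,)):
  p,R=pressF(*a); print(a,rows(p,R)[0],p.round(3))
E
```

```text
(-60, 0.04) [ 0.0162 -0.0201  0.0308  0.0037 -0.0041 -0.0006] [0.417 0.181 0.117]
(-20,) [ 0.0271 -0.0381  0.0452  0.0037 -0.0041 -0.0006] [0.41  0.18  0.092]
(20,) [ 0.0356 -0.0483  0.059   0.0037 -0.0041 -0.0006] [0.409 0.18  0.073]
(50,) [ 0.041  -0.0479  0.0724  0.0037 -0.0041 -0.0006] [0.416 0.181 0.061]
(80,) [ 0.044  -0.0406  0.0846  0.0037 -0.0041 -0.0006] [0.429 0.183 0.054]
(100,) [ 0.0442 -0.0327  0.0903  0.0037 -0.0041 -0.0006] [0.438 0.185 0.053]
(110,) [ 0.0438 -0.0282  0.0922  0.0037 -0.0041 -0.0006] [0.443 0.186 0.054]
(118,) [ 0.0431 -0.0245  0.0931  0.0037 -0.0041 -0.0006] [0.447 0.187 0.056]
```

```bash
python3 -m crank '{"series":[[0.016,-0.02,0.031,0,0,0,0],[0.027,-0.038,0.045,0,0,0,0],[0.0355,-0.048,0.059,0,0,0,0],[0.041,-0.048,0.0725,0,0,0,0],[0.044,-0.0405,0.0845,0,0,0,0]]}'
python3 -m crank '{"series":[[0,0,0,0,0,0,0]]}'
python3 - <<'E'
from h import *
from plant import manip
for a in((80,),(90,),(100,),(110,),(118,)):
  p,R=pressF(*a); print(a,rows(p,R)[0])
cm=manip.get_image("scene"); cv2.imwrite("pics/s6.png",cv2.resize(cm["img"][200:310,240:380,::-1],(560,440),interpolation=cv2.INTER_CUBIC))
E
```

```text
clock: 18.38
ee_pos: [0.4289, 0.1817, 0.0516]
eef_rot: [1.424, 1.967, 0.185]
contact_force: [-1.3, -0.3, -1.2]
gripper_width: -0.0
grasp_force: 0.6
clock: 18.5
ee_pos: [0.4293, 0.1815, 0.0522]
eef_rot: [1.424, 1.967, 0.184]
contact_force: [0.1, -0.3, 0.0]
gripper_width: 0.002
grasp_force: 0.1
(80,) [ 0.001   0.0013 -0.0021 -0.0005 -0.0006 -0.0002]
(90,) [ 0.0013  0.005   0.0011 -0.0005 -0.0006 -0.0002]
(100,) [ 0.0012  0.0092  0.0036 -0.0005 -0.0006 -0.0002]
(110,) [ 0.0008  0.0137  0.0055 -0.0005 -0.0006 -0.0002]
(118,) [ 0.0001  0.0175  0.0064 -0.0005 -0.0006 -0.0002]
```

View pics/s6.png

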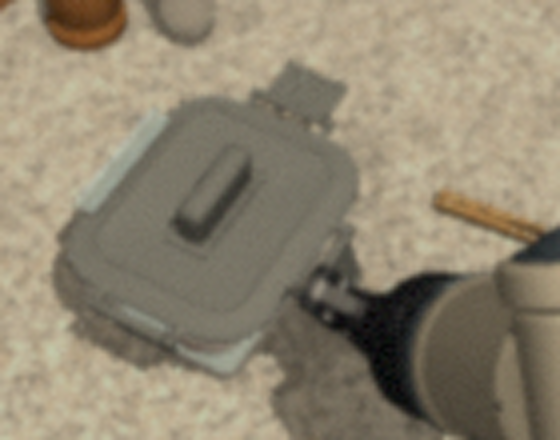

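The fingertip at (330,290) has folded the front flap down, the left flap stays home, and the lid is still seated. I'll press inward.

```bash
python3 -m crank '{"series":[[0.001,0.005,0.001,0,0,0,0],[0.001,0.0075,0.0025,0,0,0,0],[0.001,0.009,0.0035,0,0,0,0]]}'
python3 -m crank '{"series":[[0,0.002,0.001,0,0,0,0],[0,0.004,0.0018,0,0,0,0]]}'
python3 -m crank '{"series":[[0,0.002,0.0005,0,0,0,0],[-0.001,0.004,0.001,0,0,0,0],[-0.001,0.0045,0.001,0,0,0,0]]}'
python3 - <<'E'
from h import *
for a in((100,),(110,),(116,),(118,)):
  p,R=pressF(*a); print(a,rows(p,R)[0])
E
```

```text
clock: 18.92
ee_pos: [0.4377, 0.1853, 0.0537]
eef_rot: [1.423, 1.967, 0.185]
contact_force: [-0.1, 0.7, 0.4]
gripper_width: -0.001
grasp_force: 0.3
clock: 19.18
ee_pos: [0.4414, 0.186, 0.0536]
eef_rot: [1.423, 1.968, 0.184]
contact_force: [-3.8, -0.7, -0.3]
gripper_width: -0.001
grasp_force: 1.4
clock: 19.55
ee_pos: [0.4453, 0.1863, 0.0547]
eef_rot: [1.423, 1.969, 0.182]
contact_force: [-4.7, -0.3, -3.9]
gripper_width: 0.001
grasp_force: 2.3
(100,) [ 0.0006 -0.0064 -0.0028 -0.0024 -0.001   0.0012]
(110,) [ 0.0002 -0.0019 -0.001  -0.0024 -0.001   0.0012]
(116,) [-0.0003  0.0009 -0.0002 -0.0024 -0.001   0.0012]
(118,) [-0.0005  0.0018 -0.0001 -0.0024 -0.001   0.0012]
```

```bash
python3 -m crank '{"series":[[0,0.001,0,0,0,0,0],[0,0.002,0,0,0,0,0],[0,0.002,0,0,0,0,0]]}'
python3 -m crank '{"series":[[0,0.001,0,0,0,0,0],[0,0.0015,0,0,0,0,0],[0,0.0015,0,0,0,0,0]]}'
python3 - <<'E'
from h import *
for a in((116,),(118,)):
  p,R=pressF(*a); print(a,rows(p,R)[0])
E
```

```text
clock: 19.92
ee_pos: [0.4481, 0.1878, 0.0578]
eef_rot: [1.422, 1.966, 0.187]
contact_force: [-1.2, -0.1, -1.3]
gripper_width: -0.0
grasp_force: 0.5
clock: 20.3
ee_pos: [0.4488, 0.1882, 0.0578]
eef_rot: [1.423, 1.967, 0.185]
contact_force: [-0.6, -0.1, -0.5]
gripper_width: -0.002
grasp_force: 0.4
(116,) [ 0.     -0.004   0.0005  0.0003 -0.001   0.0004]
(118,) [-0.0001 -0.0031  0.0007  0.0003 -0.001   0.0004]
```

```bash
python3 -m crank '{"series":[[0,0.001,0,0,0,0,0],[0,0.002,0,0,0,0,0],[0,0.002,0,0,0,0,0]]}'
python3 -m crank '{"series":[[0,0.001,0,0,0,0,0],[0,0.001,0,0,0,0,0]]}'
```

```text
clock: 20.68
ee_pos: [0.4497, 0.1885, 0.0579]
eef_rot: [1.424, 1.968, 0.182]
contact_force: [-5.5, -2.5, 1.3]
gripper_width: 0.002
grasp_force: 2.1
clock: 20.92
ee_pos: [0.45, 0.1885, 0.0579]
eef_rot: [1.424, 1.968, 0.18]
contact_force: [-7.7, -1.9, 0.9]
gripper_width: -0.003
grasp_force: 3.3
```

Solid landing, so I'll retreat along the tool axis, lift and check by depth.

```bash
python3 -m crank '{"series":[[0,-0.002,-0.01,0,0,0,0],[0,-0.004,-0.05,0,0,0,0],[0,-0.004,-0.1,0,0,0,0],[-0.02,-0.004,-0.15,0,0,0,0],[-0.06,-0.004,-0.18,0,0,0,0]]}'
python3 - <<'E'
from h import *
from plant import manip
cm=manip.get_image("scene"); cv2.imwrite("pics/s7.png",cv2.resize(cm["img"][200:310,230:370,::-1],(560,440),interpolation=cv2.INTER_CUBIC))
p,R=press("R",-60,.04); p[2]+=.06; print(p,rows(p,R)[0])
print(rows([.5,.1,.25],toolR(BY,0,0.1))[0])
E
```

```text
clock: 21.55
ee_pos: [0.348, 0.1848, 0.2216]
eef_rot: [1.419, 1.97, 0.189]
contact_force: [1.2, 1.7, 0.6]
gripper_width: -0.006
grasp_force: 0.0
[0.5575028  0.06093851 0.18004787] [-0.119   0.0914  0.196   0.5088  1.2059  0.3615]
[-0.1064  0.0966  0.0984  0.5708  0.5419  0.1611]
```

View pics/s7.png

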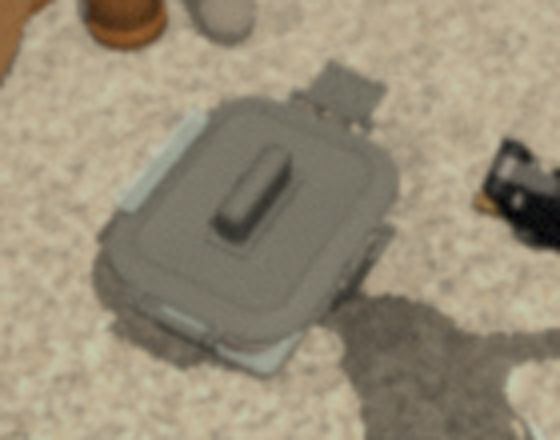

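Front and left flaps look home; only the right one at (340,90) is open. I'm moving to it.

```bash
python3 -m crank '{"series":[[-0.02,0.02,0.01,0.11,0.11,0.03,0],[-0.04,0.04,0.03,0.22,0.22,0.06,0],[-0.06,0.055,0.05,0.34,0.33,0.1,0],[-0.08,0.075,0.075,0.45,0.44,0.13,0],[-0.106,0.097,0.098,0.57,0.54,0.16,0]]}'
python3 - <<'E'
from h import *
p,R=press("R",-60,.04); p[2]+=.06; print(p,rows(p,R)[0])
E
```

```text
clock: 22.22
ee_pos: [0.5023, 0.1007, 0.2417]
eef_rot: [-1.966, -2.347, -0.085]
contact_force: [-0.3, 1.4, 0.8]
gripper_width: -0.001
grasp_force: 0.0
[0.5575028  0.06093851 0.18004787] [-0.0544  0.0479  0.0563 -0.0069  0.6897 -0.005 ]
```

```bash
python3 -m crank '{"series":[[-0.02,0.01,0,0,0.17,0,0],[-0.04,0.025,0.01,0,0.34,0,0],[-0.055,0.048,0.03,-0.005,0.51,-0.005,0],[-0.055,0.048,0.056,-0.007,0.69,-0.005,0],[-0.055,0.048,0.056,-0.007,0.69,-0.005,0]]}'
python3 -m crank '{"series":[[0,0,0,0,0,0,0]]}'
python3 - <<'E'
from h import *
for a in((-60,.04),(-20,),(20,),(50,),(80,)):
  p,R=press("R",*a); print(a,rows(p,R)[0])
E
```

```text
clock: 22.85
ee_pos: [0.5551, 0.0594, 0.1734]
eef_rot: [-1.583, -1.88, -0.643]
contact_force: [0.5, 0.3, 0.0]
gripper_width: 0.001
grasp_force: 0.0
clock: 22.98
ee_pos: [0.5566, 0.0614, 0.1804]
eef_rot: [-1.581, -1.895, -0.649]
contact_force: [0.5, -0.1, 0.1]
gripper_width: -0.003
grasp_force: 0.0
(-60, 0.04) [-0.0427  0.0007  0.0425 -0.0003  0.0072  0.0021]
(-20,) [-0.0645  0.0006  0.0558 -0.0003  0.0072  0.0021]
(20,) [-0.0782  0.0006  0.0683 -0.0003  0.0072  0.0021]
(50,) [-0.0813  0.0006  0.0819 -0.0003  0.0072  0.0021]
(80,) [-0.0771  0.0006  0.0953 -0.0003  0.0072  0.0021]
```

```bash
python3 -m crank '{"series":[[-0.043,0.001,0.042,0,0,0,0],[-0.0645,0.001,0.056,0,0,0,0],[-0.078,0.001,0.068,0,0,0,0],[-0.0815,0.001,0.082,0,0,0,0],[-0.077,0.001,0.095,0,0,0,0]]}'
python3 -m crank '{"series":[[0.003,0,0.0035,0,0,0,0],[0.006,0,0.0065,0,0,0,0]]}'
python3 -m crank '{"series":[[0.002,0,0.0018,0,0,0,0],[0.0035,0,0.003,0,0,0,0]]}'
python3 - <<'E'
from h import *
for a in((100,),(110,),(116,),(118,)):
  p,R=press("R",*a); print(a,rows(p,R)[0])
E
```

```text
clock: 23.6
ee_pos: [0.5552, 0.0738, 0.0573]
eef_rot: [-1.58, -1.891, -0.651]
contact_force: [0.2, -0.6, 1.4]
gripper_width: -0.002
grasp_force: 0.8
clock: 23.85
ee_pos: [0.5534, 0.0821, 0.057]
eef_rot: [-1.58, -1.892, -0.65]
contact_force: [-0.2, -6.4, 1.2]
gripper_width: -0.002
grasp_force: 3.0
clock: 24.1
ee_pos: [0.5529, 0.0853, 0.0573]
eef_rot: [-1.582, -1.892, -0.649]
contact_force: [-0.2, -7.3, -0.4]
gripper_width: 0.002
grasp_force: 3.4
(100,) [-0.0017  0.0002 -0.0024 -0.0001  0.0063 -0.0002]
(110,) [ 0.0023  0.0002  0.0001 -0.0001  0.0063 -0.0002]
(116,) [ 0.0049  0.0002  0.0013 -0.0001  0.0063 -0.0002]
(118,) [ 0.0057  0.0002  0.0017 -0.0001  0.0063 -0.0002]
```

```bash
python3 -m crank '{"series":[[0.0015,0,0.001,0,0,0,0],[0.003,0,0.0015,0,0,0,0],[0.004,0,0.0018,0,0,0,0]]}'
python3 -m crank '{"series":[[0.001,0,0.001,0,0,0,0],[0.002,0,0.001,0,0,0,0],[0.002,0,0.001,0,0,0,0]]}'
python3 - <<'E'
from h import *
for a in((110,),(116,),(118,)):
  p,R=press("R",*a); print(a,rows(p,R)[0])
E
```

```text
clock: 24.48
ee_pos: [0.5518, 0.0909, 0.0588]
eef_rot: [-1.579, -1.89, -0.651]
contact_force: [-0.6, 0.7, -1.0]
gripper_width: 0.002
grasp_force: 0.2
clock: 24.85
ee_pos: [0.5514, 0.0928, 0.059]
eef_rot: [-1.58, -1.89, -0.65]
contact_force: [1.5, -1.3, -1.1]
gripper_width: -0.005
grasp_force: 0.7
(110,) [-0.0043  0.0004 -0.004  -0.0012  0.0035 -0.    ]
(116,) [-0.0017  0.0004 -0.0028 -0.0012  0.0035 -0.    ]
(118,) [-0.0009  0.0004 -0.0025 -0.0012  0.0035 -0.    ]
```

Snapped; one firm nudge, then retreat clear and check.

```bash
python3 -m crank '{"series":[[0.001,0,0.001,0,0,0,0],[0.002,0,0.0015,0,0,0,0],[0.002,0,0.0015,0,0,0,0]]}'
python3 -m crank '{"series":[[-0.002,0,-0.02,0,0,0,0],[-0.002,0,-0.07,0,0,0,0],[-0.002,0,-0.13,0,0,0,0],[-0.03,0,-0.18,0,0,0,0],[-0.06,0,-0.22,0,0,0,0]]}'
python3 - <<'E'
from h import *
from plant import manip
d={n:manip.get_image(n) for n in("scene","top")}; im=np.zeros((440,800,3),np.uint8)
im[:314,:400]=cv2.resize(d["scene"]["img"][200:310,230:370,::-1],(400,314),interpolation=cv2.INTER_CUBIC)
im[:400,400:]=cv2.resize(d["top"]["img"][170:270,220:320,::-1],(400,400),interpolation=cv2.INTER_CUBIC)
cv2.imwrite("pics/e8.png",im)
for n,cm in d.items():
    W=world(cm); q=Ro.from_euler('z',BY).inv().apply((W-BOX).reshape(-1,3)).reshape(W.shape)
    p=q[(abs(q[:,:,2]-.079)<.008)&(q[:,:,0]>-.06)&(q[:,:,0]<.05)&(abs(q[:,:,1])<.075)&((abs(q[:,:,0])>.02)|(abs(q[:,:,1])>.04))]
    c=np.linalg.lstsq(np.c_[p[:,:2],np.ones(len(p))],p[:,2],rcond=None)[0]; print(n,"plane",c.round(4),len(p))
    for f,ax,sg,h in(("F",0,-1,.076),("L",1,1,.09),("R",1,-1,.09)):
        u=sg*q[:,:,ax]; b=(abs(q[:,:,1-ax])<.018)&(q[:,:,2]>.03)&(q[:,:,2]<.1)&(u<h+.04)
        print(f,"max out beyond hinge mm",(1000*((u[b]).max()-h)).round(1), "low-part",[(int(1000*z),(1000*(np.median(u[b&(abs(q[:,:,2]-z)<.004)&(u>h-.03)])-h)).round(1)) for z in(.052,.06,.068) if (b&(abs(q[:,:,2]-z)<.004)&(u>h-.03)).sum()>5])
E
```

```text
clock: 25.22
ee_pos: [0.5513, 0.0934, 0.0591]
eef_rot: [-1.583, -1.891, -0.649]
contact_force: [0.7, -9.5, -0.1]
gripper_width: -0.0
grasp_force: 4.3
clock: 25.85
ee_pos: [0.5866, -0.1014, 0.1762]
eef_rot: [-1.579, -1.893, -0.652]
contact_force: [0.4, 0.0, -0.5]
gripper_width: -0.002
grasp_force: 0.0
scene plane [ 0.0009 -0.0008  0.0784] 1942
F max out beyond hinge mm 5.1 low-part [(68, np.float64(-8.2))]
L max out beyond hinge mm 3.7 low-part [(68, np.float64(-10.1))]
R max out beyond hinge mm 2.9 low-part [(68, np.float64(-3.9))]
top plane [ 0.0013 -0.001   0.0783] 1630
F max out beyond hinge mm 3.2 low-part [(68, np.float64(-7.0))]
L max out beyond hinge mm 4.0 low-part [(68, np.float64(-5.9))]
R max out beyond hinge mm 3.6 low-part [(60, np.float64(-9.6)), (68, np.float64(-7.5))]
```

View pics/e8.png

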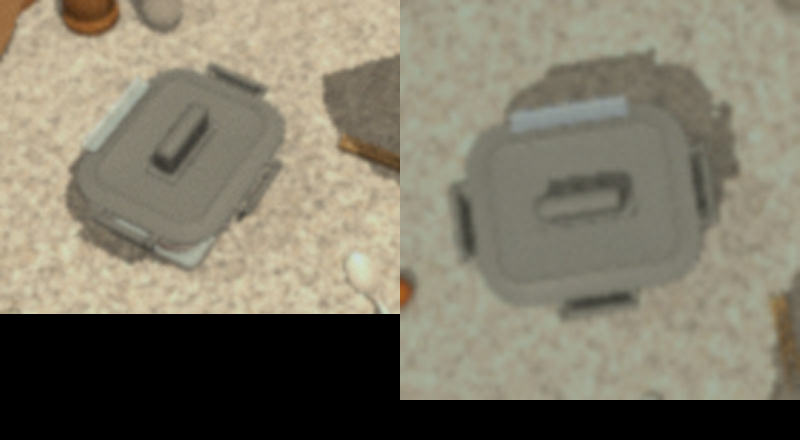

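The lid is flat under the keeper. All three flaps are folded in, with nothing more than 5 mm beyond their hinges at right (235,80), front (260,190) and left (125,235). The robot is clear of everything, so I'm handing the job in.

```bash
python3 -c "
from plant import manip
print(manip.job_done())"
```

```text
the job is handed in; nothing more can be done
None
```

The lid is seated flat under the keeper and all three flaps are snapped home; I handed the job in at about 26 s with the robot clear, and it returned no verdict.

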